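# Unlock the heavy-duty hole punch

### The job

Make the heavy-duty hole punch ready for use: draw the locking pin out of its slanting bore, park it upright in the notched rest on the punch's right-hand side (seen from its handle), collar fully down in its recess, and then raise the punch's lever all the way up to its stop and leave it there. Do not shift or knock over the bottle, the pen cup and the glue stick that stand round the punch.

Things in the scene. Friction and masses are not known exactly. Their poses are not given: they have to be found in the camera images.
- punch: grey two-hole desk punch, fixed. Base 160 x 120 x 22 mm; origin at the centre of its underside, x to its back, y to its left, z up; front (-x), with the lever's handle, roughly to the robot. Guide head (x 0 to 55, y +-56 mm) up to z 61 mm; top of the bore's boss 136 mm. Close behind stands a printer, 220 mm tall: near wall at world x = 0.61, y -0.46 to -0.14; keep gripper and wrist clear of it.
- pin: loose steel locking pin, 96 mm long, that holds the lever down. Origin on its axis at the collar's underside; z along its axis to the grip. Shank 8 mm diameter, z -46 to 0 mm; collar 20 mm diameter, 0 to 4 mm; dark round grip 16 mm diameter, 4 to 50 mm. At the start it stands in the slanting bore, collar on the boss, so its z leans 28 degrees to the punch's front.
- bore_mouth (a point): centre of the bore's mouth on the boss (28 mm square), at (23.7, 0, 129.4) mm of the punch; axes as the punch's. The bore, 10 mm wide, leans 28 degrees from vertical to the front: it points out along (-0.469, 0, 0.883) of the punch. It runs 26 mm through the boss and 18 mm on into the lever's hub: draw the pin 46 mm along that line to clear it.
- notch_seat (a point): place of the pin's origin when parked (pin upright): in the ledge of the pin rest, at (0, -88, 56) mm of the punch; axes as the punch's. Ledge x +-25, y -60 to -113 mm; floor 6 mm thick at z 56, rim at z 60 mm. Slot for the shank 13 mm wide, open to the outside (-y), closed behind the seat. Recess for the collar 25 x 25 x 4 mm: bring the collar in above the rim, then lower it.
- lever_axle (a point): centre of the lever's hinge axle, on the punch at (50, 0, 80) mm; the axle runs along the punch's y; axes as the punch's.
- lever_grip (a point): centre of the round rubber handle bar across the front end of the fork lever: 18 mm diameter, 71 mm long, along the punch's y, 166 mm from the axle; 65 mm above the desk while the lever is down. The lever's two flat arms run back from its ends at y = +-40 mm, 8 mm thick.
- lever (a joint): angle of the lever in rad: 0 down, 1.05 up at its stop. It stays where it is left (friction; about 5 N at the handle to lift). While the pin is in its bore it is locked: it only rattles, up to about 0.13.
- water_bottle: clear bottle, 65 mm diameter, 212 mm tall, loose; origin at the centre of its foot. Leave it standing where it is.
- pen_cup: black pen cup with scissors and pens, about 78 x 109 mm over all and 160 mm tall, loose; origin under it on the desk, cup's centre 12 mm from it towards its -y. Leave it standing where it is.
- glue_stick: glue stick, 27 mm diameter, 94 mm tall, standing loose; origin at the centre of its foot. Leave it standing where it is.

How it is judged (in metres and radians):
On the way, in this order (a step that is already met when the one before it is completed fails the run):
1. the pin is parked in the notch, collar down in the recess (horizontal distance between pin and notch_seat below 0.005 m and z of pin in the frame of notch_seat between -0.002 and 0.002 m and angle between pin's own z axis and vertical below 0.15 rad), for 0.2 s.
2. the lever is raised to its stop (value of joint lever above 0.95 rad), for 0.2 s.
At the end, for the whole second after the job is handed in: The pin stands at rest in the notch: collar within 5 mm of the seat's centre sideways and 2 mm in height, its axis within 0.15 rad of vertical; and the lever stays up, above 0.95 rad (stop at 1.05) (all of step 1 and linear speed of pin below 0.02 m/s and value of joint lever above 0.95 rad); the robot touches nothing.
It fails at once if the bottle is shifted more than 25 mm or tipped (distance of water_bottle from where it was at the start of the episode above 0.025 m or angle between water_bottle's own z axis and vertical above 0.3 rad).
It fails at once if the pen cup is shifted more than 25 mm or tipped (distance of pen_cup from where it was at the start of the episode above 0.025 m or angle between pen_cup's own z axis and vertical above 0.3 rad).
It fails at once if the glue stick is shifted more than 25 mm or tipped (distance of glue_stick from where it was at the start of the episode above 0.025 m or angle between glue_stick's own z axis and vertical above 0.3 rad).
It also fails if it takes over 45 s, if anything falls off the work surface, if the arm or the gripper's body presses on something with over 40 N, if the wrist force passes 120 N, or if a joint passes its speed limit or range.

### The arm

A 6-joint arm with a two-finger parallel gripper is mounted at the origin on a cart in front of the work surface, level with it; the furniture and walls round the work are solid. World frame = base frame: x ahead of the robot, y to its left, z up, the work surface at z = 0. Lengths are in mm, angles in rad, forces in N, time in s.
With the tool pointing down it reaches from about 300 to 950 mm from the base axis. Payload 3.1 kg.
Tool frame: the origin (TCP) lies at the very end of the fingers, on their centre line; the grasp point (between the pads) lies behind it (robot.hold_point_z is the y of the grasp point in the tool frame, in mm); y points along the fingers, z is the direction in which the jaws open and shut, and the axes are right-handed (so a half turn about y gives the same grasp; the last joint's range is limited). The gripper opens to 85 mm and grips with 20 to 120 N. Pads are 22 mm wide; open, the fingers measure 114 mm over their backs; the gripper's body (76 mm by 85 mm) begins 54 mm behind the grasp point. The pads swing forward as they close: fully open they stand 13 mm farther back than shut.
Start: joints at [-1.196, 0.308, 1.634, -0, 1.2, -0.07], TCP at [268.899, -564.203, 231.272] pointing down, gripper open.
Joint ranges: [-3.06, 3.06], [-0.79, 1.96], [0.05, 2.63], [-1.19, 4.34], [0.05, 2.64], [-2.94, 2.94]. Speed limits (rad/s): [2.79, 2.79, 3.14, 3.14, 3.14, 3.14].

### API

Orientations are given as a rotation vector (axis times angle).
In Python, from plant import robot gives the robot as it stands.
- The arm moves only by the shell command python3 -m creep 'ROWS' [FORCE]. ROWS is JSON, a list of rows, each a list of 3 entries, a list of its own where there are three numbers: the shift along the tool's x, y, z in m, then the turn, a rotation vector about the tool's x, y, z in rad, then the finger opening in m, from 0 to 0.0854. In form: [[[tx, ty, tz], [ax, ay, az], gripper], ...]. A call has 1 to 20 rows; each row shifts and turns the commanded pose from where the row before left it, along the tool's axes as they then stand; what a row does not reach is not made up. A row lasts 1/12 s, in which the tool goes at most 41.7 mm and 7.16 degrees, less where a joint would pass 70% of its speed; a pose out of reach is approached as far as the arm can. A call with a gripper value outside its range is refused whole. The fingers move at their own pace and stop on an object; FORCE is the grip in N (left out, the last holds). Time passes only in rows, so rows that do not move let the fingers close. It gives the time, the measured TCP pose, the force and the opening at its end, in the units of the state.
- robot.observe(): the state, without advancing time (a new reading comes with each control period).
- robot.snapshot(name): name is "scene" or "top" or "wrist"; returns the picture (384x512x3 uint8, red, green, blue); there is no depth.
- robot.calibration(name): a dict with "fx", "fy", "cx", "cy" (pixels), "pose" (4x4, takes a point from camera to world coordinates); the wrist camera has in their place "tool_from_camera" (4x4, takes a point from camera to tool coordinates, whose origin is the TCP and whose axes are the tool frame's). Camera axes: x right, y up, looking along -z (the intrinsics and any distortion apply to the point x, -y, -z); pixel columns grow to the right and rows downward; lengths in mm; the calibration is good to about 2 mm. The wrist camera is an equidistant fisheye: a pixel r from the principal point sees the ray r / f radians off the axis. A picture is of the moment at which its call begins: read the wrist's pose just before it. calibration takes no time and is no camera call.
- robot.hand_in(): hands the job in, once; it reports no verdict.
Trained networks look in the newest picture that a camera, given by its name, has taken for a name from the list of things; names that differ only in an ending like _2 or _b are one class to them, and where a whole thing is asked for, a point or a joint stands for the part that bears it (a point fixed in the world has none). Each returns a list of dicts, best first, with "conf" (0 to 1); they miss things now and then, are a little off and sometimes report something else, mostly with a low value. They report only what shows in the picture. A call takes as long as a camera call.
- robot.search_frame(camera, thing): "xy" ([column, row] in pixels, amid what is visible of it).
- robot.outline_of(camera, thing): "mask" (384x512 bool, what is visible of it) and "xy" ([column, row] in pixels, amid what is visible of it).
The state is a dict: "t": time; "joint_pos": joint angles; "dq": joint speeds; "effort": joint torques, N m; "position": TCP position; "tool_rot": TCP orientation; "wrist_force": force on the tool from outside, world axes, zero at the start; "wrist_torque": the same for the moment, N m; "gripper_width": finger opening in mm.
Only numpy, scipy, OpenCV 4.12 (cv2) and the standard library are available. Lean on these libraries where they do the work, as an engineer would, in place of code of your own. Each camera call takes 0.05 s, during which the arm holds its last target. There are 200 camera calls.

## Working session

There is one attempt and no reset: what is moved stays moved. The work goes in short steps, Python scripts to look and compute and a shell command to move; the robot and the scene stay as the last step left them, time stands still between calls to the robot, and variables do not carry over. Pictures are saved under pics/ and viewed, about 8 in all and at most 12, crops included, and the job is handed in when it is done.

```bash
mkdir -p pics; ls
python3 - <<'E'
from plant import robot
import cv2, numpy as np
s=robot.observe(); print({k:np.round(v,3).tolist() for k,v in s.items()}, robot.hold_point_z)
for c in ["scene","top"]:
    im=robot.snapshot(c); cv2.imwrite(f"pics/{c}0.png",im[:,:,::-1])
    k=robot.calibration(c); print(c,k)
    for t in ["punch","pin","bore_mouth","notch_seat","lever_grip","lever_axle","water_bottle","pen_cup","glue_stick"]:
        r=robot.search_frame(c,t); print(t,[(np.round(d["xy"]).tolist(),round(d["conf"],2)) for d in r[:2]])
print(robot.calibration("wrist"))
a=cv2.imread("pics/scene0.png");b=cv2.imread("pics/top0.png")
E
```

```text
pics
{'t': 0.0, 'joint_pos': [-1.196, 0.309, 1.635, -0.0, 1.2, -0.07], 'dq': [-0.0, 0.0, 0.001, 0.0, -0.001, -0.001], 'effort': [-0.0, -41.526, -27.667, 0.0, 0.01, 0.0], 'position': [268.579, -563.445, 230.047], 'tool_rot': [-0.447, 1.977, -1.973], 'wrist_force': [-0.045, -0.363, -0.838], 'wrist_torque': [0.062, 0.001, -0.038], 'gripper_width': 85.514} -18.700000000000003
scene {'fx': 435.3558378720376, 'fy': 435.3558378720376, 'cx': 267.96696320647493, 'cy': 191.02085369961588, 'pose': array([[ 6.73671792e-01,  4.30858057e-01, -6.00439548e-01,
        -2.27908967e+01],
       [-7.38915798e-01,  4.07016450e-01, -5.36973978e-01,
        -7.29000772e+02],
       [ 1.30292085e-02,  8.05418490e-01,  5.92563326e-01,
         6.07016579e+02],
       [ 0.00000000e+00,  0.00000000e+00,  0.00000000e+00,
         1.00000000e+00]])}
punch [([260.0, 218.0], 0.87)]
pin [([280.0, 165.0], 0.76), ([257.0, 218.0], 0.75)]
bore_mouth [([256.0, 216.0], 0.8)]
notch_seat [([257.0, 223.0], 0.95)]
lever_grip [([240.0, 208.0], 0.9)]
lever_axle [([264.0, 217.0], 0.9)]
water_bottle [([323.0, 271.0], 0.55)]
pen
[... 554 characters left out ...]

pin [([257.0, 172.0], 0.66)]
bore_mouth []
notch_seat [([256.0, 188.0], 0.59)]
lever_grip [([240.0, 193.0], 0.75)]
lever_axle [([258.0, 191.0], 0.58)]
water_bottle [([332.0, 204.0], 0.57)]
pen_cup []
glue_stick [([204.0, 215.0], 0.47)]
{'fx': 297.3186396354542, 'fy': 297.3186396354542, 'cx': 256.9757047506841, 'cy': 191.55525733535896, 'tool_from_camera': array([[ 7.77502314e-04, -9.62016769e-01, -2.72989252e-01,
        -6.79653133e+01],
       [-5.65256292e-04,  2.72988868e-01, -9.62017026e-01,
        -1.42789192e+02],
       [ 9.99999538e-01,  9.02279357e-04, -3.31536555e-04,
        -1.50683086e-01],
       [ 0.00000000e+00,  0.00000000e+00,  0.00000000e+00,
         1.00000000e+00]])}
```

Run:
```python
import cv2
for c,(x0,y0,x1,y1) in dict(scene=(150,100,430,310),top=(160,110,380,275)).items():
    a=cv2.imread(f"pics/{c}0.png")[y0:y1,x0:x1]
    cv2.imwrite(f"pics/{c}0c.png",cv2.resize(a,None,fx=800/(x1-x0),fy=800/(x1-x0),interpolation=2))
```

```text
(no output)
```

View pics/scene0c.png

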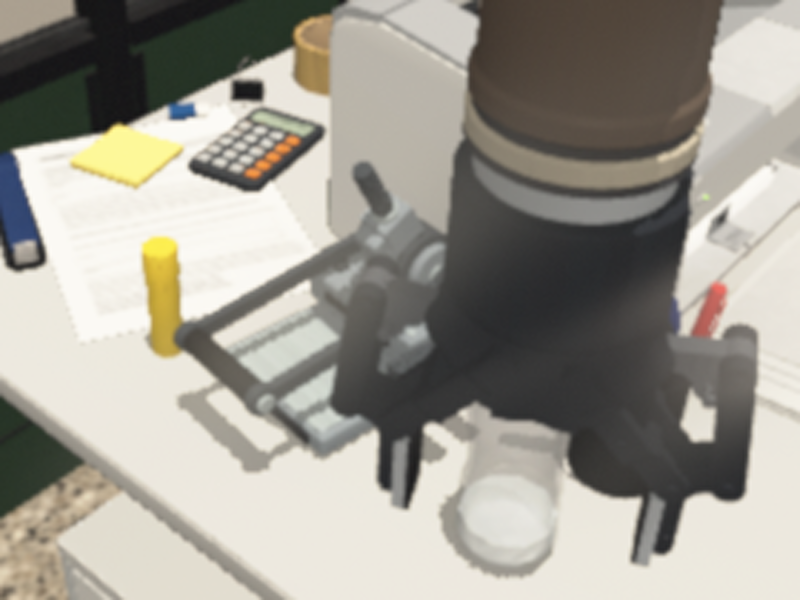

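View pics/top0c.png

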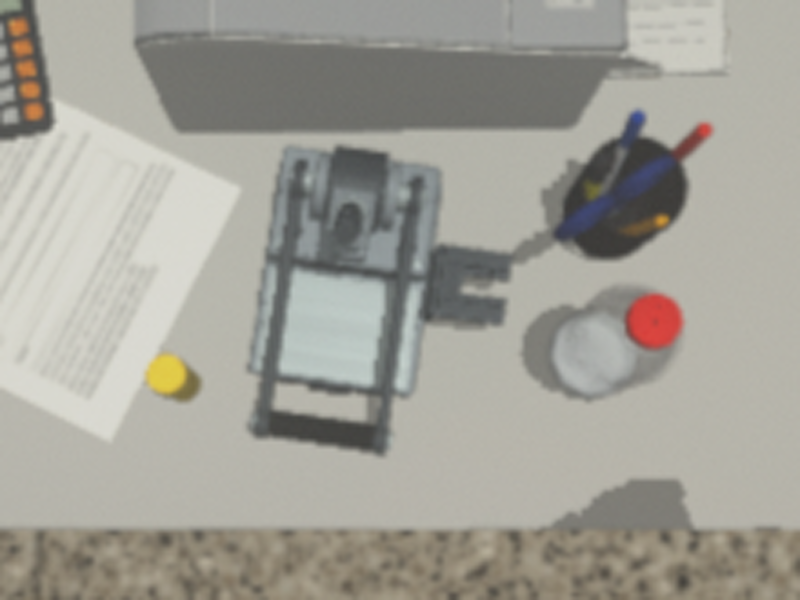

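The pictures show the punch left of the gripper, with its rest pointing towards -y at crop (510, 285) of the top view. The pen cup is at (625, 195) and the bottle foot at (593, 353), both just off the rest. The glue stick is at (167, 375), left of the handle. Next I fit the punch pose.

```bash
cat > h.py <<'E'
import numpy as np, cv2
from scipy.optimize import least_squares
from scipy.spatial.transform import Rotation as R
def proj(k,P):
    P=np.atleast_2d(P); T=np.linalg.inv(k["pose"]); p=P@T[:3,:3].T+T[:3,3]
    return np.c_[k["cx"]+k["fx"]*p[:,0]/-p[:,2], k["cy"]-k["fy"]*p[:,1]/-p[:,2]]
def ray(k,xy,z):
    d=k["pose"][:3,:3]@np.array([(xy[0]-k["cx"])/k["fx"],-(xy[1]-k["cy"])/k["fy"],-1]); o=k["pose"][:3,3]
    return o+d*(z-o[2])/d[2]
def w(p,P): # punch -> world
    c,s=np.cos(p[2]),np.sin(p[2]); P=np.atleast_2d(P)
    return np.c_[p[0]+c*P[:,0]-s*P[:,1], p[1]+s*P[:,0]+c*P[:,1], P[:,2]]
def toolR(s): return R.from_rotvec(s["tool_rot"]).as_matrix()
E
python3 - <<'E'
from h import *
from plant import robot
kt=robot.calibration("top"); ks=robot.calibration("scene")
f=lambda a:np.array(a,float)*220/800+[160,110]
g=lambda a:np.array(a,float)*280/800+[150,100]
P=[(80,60,22),(80,-60,22),(-80,-60,22),(-80,60,22),(-115.3,44,65),(-115.3,-44,65),(25,-113,60),(-25,-113,60)]
q=f([(283,148),(440,168),(410,393),(250,372),(255,428),(384,450),(511,255),(505,322)])
S=[(-115.3,44,65),(-115.3,-44,65),(23.7-.469*50,0,129.4+.883*50)]
qs=g([(183,335),(264,402),(362,170)])
r=least_squares(lambda p:np.r_[(proj(kt,w(p,P))-q).ravel(),(proj(ks,w(p,S))-qs).ravel()],[450,-280,0],loss="soft_l1",x_scale=[10,10,.1])
p=r.x;print("punch",p, np.degrees(p[2]));print((proj(kt,w(p,P))-q).round(1).tolist(),(proj(ks,w(p,S))-qs).round(1).tolist())
np.save("p.npy",p)
for n,c in dict(bore=(23.7,0,129.4),seat=(0,-88,56),grip=(-115.3,0,65),axle=(50,0,80)).items(): print(n,w(p,c)[0].round(1), proj(kt,w(p,c)).round())
print("glue top",ray(kt,f((167,375)),94)); print("bottle cap",ray(kt,f((655,320)),212),"foot",ray(kt,f((593,358)),5)); print("cup rim",ray(kt,f((625,198)),100))
print(toolR(robot.observe()).round(3))
E
```

```text
punch [ 5.01291997e+02 -2.80160966e+02 -1.39993549e-01] -8.021039505624596
[[-1.0, 2.1], [0.6, 3.0], [0.6, 0.8], [-1.2, -0.0], [0.3, -1.8], [0.3, -2.8], [0.1, -0.5], [-0.8, 0.6]] [[1.0, -0.3], [-0.0, 0.5], [-0.2, -0.3]]
bore [ 524.8 -283.5  129.4] [[256. 168.]]
seat [ 489.  -367.3   56. ] [[289. 188.]]
grip [ 387.1 -264.1   65. ] [[248. 228.]]
axle [ 550.8 -287.1   80. ] [[258. 162.]]
glue top [ 422.13490867 -163.77665332   94.        ]
bottle cap [ 444.51536449 -457.08363528  212.        ] foot [ 442.85855349 -461.488901      5.        ]
cup rim [ 540.80009439 -466.78618162  100.        ]
[[-0.903  0.     0.43 ]
 [-0.43  -0.    -0.903]
 [ 0.    -1.     0.   ]]
```

```bash
cat >> h.py <<'E'
def targetR(p,tilt=0.4887):  # jaws in punch x-z plane, camera to punch +y; tilt: body leans to front
    s,c=np.sin(tilt),np.cos(tilt); M=np.array([[0,-1,0],[s,0,-c],[c,0,s]],float).T
    return R.from_euler("z",p[2]).as_matrix()@M
def goto(rob,pos,M=None):
    s=rob.observe(); A=toolR(s); M=A if M is None else M
    rv=R.from_matrix(A.T@M).as_rotvec(); d=np.array(pos)-s["position"]
    print("pos",np.round(s["position"],1),"t",s["t"],"F",np.round(s["wrist_force"],1),"w",s["gripper_width"])
    print("turn",rv.round(4),"deg",np.degrees(np.linalg.norm(rv)).round(1),"shift tool-now mm",(A.T@d).round(1),"| tool-target",(M.T@d).round(1))
E
python3 - <<'E'
from h import *
from plant import robot
p=np.load("p.npy"); a=np.array([-.469,0,.883]); M=targetR(p); aw=-M[:,1]; print(aw)
b=w(p,(23.7,0,129.4))[0]
goto(robot,[300,-300,260],M); print(M.T@(b+110*aw-[300,-300,260]))
E
```

```text
[-0.4648855   0.06550949  0.88294393]
pos [ 268.9 -564.2  231.3] t 1.0 F [ 0.2  0.2 -0.4] w 85.29337688910864
turn [ 0.4481 -0.9656  0.2408] deg 62.5 shift tool-now mm [-141.8  -28.7 -225.1] | tool-target [-265.9  -28.2    8.1]
[-47.73257342 108.71720239 133.1584536 ]
```

```bash
python3 -m creep '[[[0,0,0],[0.0448,-0.0966,0.0241],0.06],[[0,0,0],[0.0448,-0.0966,0.0241],0.06],[[0,0,0],[0.0448,-0.0966,0.0241],0.06],[[0,0,0],[0.0448,-0.0966,0.0241],0.06],[[0,0,0],[0.0448,-0.0966,0.0241],0.06],[[0,0,0],[0.0448,-0.0966,0.0241],0.06],[[0,0,0],[0.0448,-0.0966,0.0241],0.06],[[0,0,0],[0.0448,-0.0966,0.0241],0.06],[[0,0,0],[0.0448,-0.0966,0.0241],0.06],[[0,0,0],[0.0448,-0.0966,0.0241],0.06]]' && python3 -m creep '[[[-0.0266,-0.003,0.001],[0,0,0],0.06],[[-0.0266,-0.003,0.001],[0,0,0],0.06],[[-0.0266,-0.003,0.001],[0,0,0],0.06],[[-0.0266,-0.003,0.001],[0,0,0],0.06],[[-0.0266,-0.003,0.001],[0,0,0],0.06],[[-0.0266,-0.003,0.001],[0,0,0],0.06],[[-0.0266,-0.003,0.001],[0,0,0],0.06],[[-0.0266,-0.003,0.001],[0,0,0],0.06],[[-0.0266,-0.003,0.001],[0,0,0],0.06],[[-0.0266,-0.003,0.001],[0,0,0],0.06]]'
python3 - <<'E'
from h import *
from plant import robot
p=np.load("p.npy"); M=targetR(p); aw=-M[:,1]; b=w(p,(23.7,0,129.4))[0]
goto(robot,b+110*aw,M)
E
```

```text
t: 1.83
position: [268.8, -564.1, 231.7]
tool_rot: [-0.797, 0.91, -1.521]
wrist_force: [-0.4, -0.9, -0.6]
gripper_width: 60.0
t: 2.67
position: [300.6, -298.9, 262.7]
tool_rot: [-0.796, 0.915, -1.524]
wrist_force: [0.4, 0.7, 0.8]
gripper_width: 60.0
pos [ 300.6 -298.9  262.7] t 2.6667 F [0.4 0.7 0.8] w 59.962695835584356
turn [-0.0001  0.      0.    ] deg 0.0 shift tool-now mm [-46.5 110.9 131.5] | tool-target [-46.5 110.9 131.5]
```

```bash
python3 -m creep '[[[-0.0078,0.0185,0.022],[0,0,0],0.06],[[-0.0078,0.0185,0.022],[0,0,0],0.06],[[-0.0078,0.0185,0.022],[0,0,0],0.06],[[-0.0078,0.0185,0.022],[0,0,0],0.06],[[-0.0078,0.0185,0.022],[0,0,0],0.06],[[-0.0078,0.0185,0.022],[0,0,0],0.06],[[0,0,0],[0,0,0],0.06]]'
cat >> h.py <<'E'
def wproj(k,s,P):  # wrist fisheye
    P=np.atleast_2d(P); t=(P-s["position"])@toolR(s); C=k["tool_from_camera"]; c=(t-C[:3,3])@C[:3,:3]
    v=np.c_[c[:,0],-c[:,1],-c[:,2]]; r=np.hypot(v[:,0],v[:,1])+1e-9; th=np.arctan2(r,v[:,2])
    return np.c_[k["cx"]+k["fx"]*th*v[:,0]/r, k["cy"]+k["fx"]*th*v[:,1]/r]
def draw(im,q,col):
    for x,y in q: cv2.drawMarker(im,(int(round(x*8)),int(round(y*8))),col,cv2.MARKER_CROSS,12,1) if 0 else cv2.circle(im,(int(round(x*8)),int(round(y*8))),20,col,-1,shift=3)
E
python3 - <<'E'
from h import *
from plant import robot
p=np.load("p.npy"); k=robot.calibration("wrist")
s=robot.observe(); im=robot.snapshot("wrist")
im=np.ascontiguousarray(im[:,:,::-1]); cv2.imwrite("pics/w1raw.png",im)
a=np.array([-.469,0,.883]); B=np.array([23.7,0,129.4])
P=[B,B+a*50,(25,-113,60),(-25,-113,60),(0,-88,56),(-80,60,22),(-80,-60,22),(-115.3,44,65),(-115.3,-44,65),(50,0,80),(25,-60,60),(-25,-60,60)]
q=wproj(k,s,w(p,P)); print(q.round().tolist()); draw(im,q,(0,0,255))
sc=ks=robot.snapshot("scene"); sc=np.ascontiguousarray(sc[:,:,::-1]); k2=robot.calibration("scene"); draw(sc,proj(k2,w(p,P)),(0,0,255)); cv2.imwrite("pics/s1.png",sc)
cv2.imwrite("pics/w1.png",cv2.resize(im,(768,576),interpolation=2))
E
```

```text
t: 3.25
position: [477.6, -276.0, 226.1]
tool_rot: [-0.796, 0.914, -1.52]
wrist_force: [-1.6, -0.2, -0.3]
gripper_width: 60.0
[[254.0, 190.0], [254.0, 208.0], [229.0, 266.0], [189.0, 275.0], [207.0, 251.0], [121.0, 124.0], [132.0, 229.0], [88.0, 146.0], [100.0, 235.0], [255.0, 176.0], [227.0, 226.0], [185.0, 234.0]]
```

View pics/w1.png

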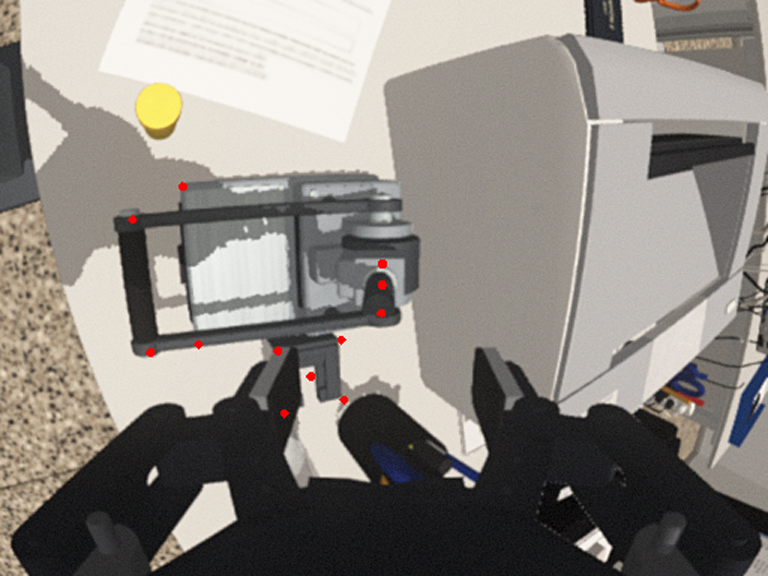

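The wrist view confirms the fit: the handle's ends at (132, 219) and (150, 352) and the base corner at (183, 186) lie on their markers. The pin top is near (381, 308). I take a close-up of pin and ledge to refine.

Run:
```python
import cv2,numpy as np
a=cv2.imread("pics/w1raw.png")[140:280,170:300]; b=cv2.imread("pics/s1.png")[110:270,200:340]
A=cv2.resize(a,None,fx=4,fy=4,interpolation=2); B=cv2.resize(b,None,fx=3.5,fy=3.5,interpolation=2)[:560,:280]
cv2.imwrite("pics/z1.png",np.hstack([A,B]))
```

```text
(no output)
```

View pics/z1.png

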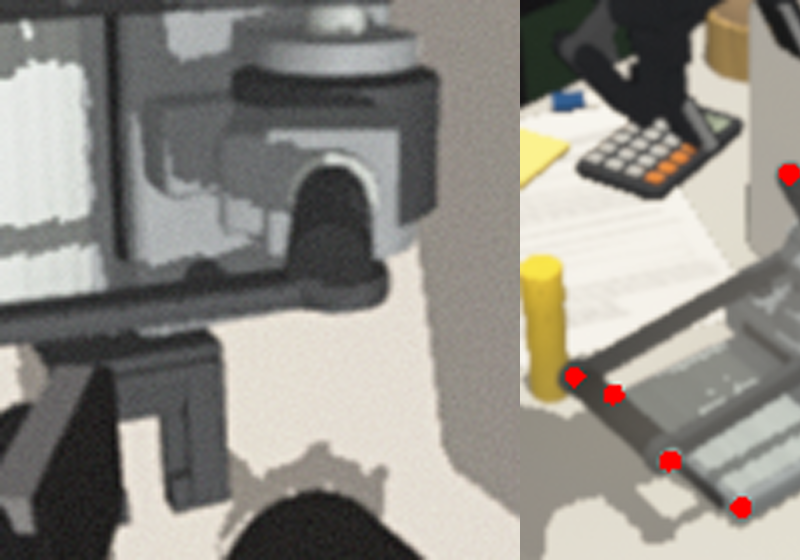

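Run:
```python
from h import *
from plant import robot
p0=np.load("p.npy"); k=robot.calibration("wrist"); s=robot.observe()
kt=robot.calibration("top"); ks=robot.calibration("scene")
f=lambda a:np.array(a,float)*220/800+[160,110]
g=lambda a:np.array(a,float)*280/800+[150,100]
c=lambda a:np.array(a,float)/4+[170,140]
a=np.array([-.469,0,.883]);B=np.array([23.7,0,129.4])
P=[(80,60,22),(80,-60,22),(-80,-60,22),(-80,60,22),(-115.3,44,65),(-115.3,-44,65),(25,-113,60),(-25,-113,60)]
q=f([(283,148),(440,168),(410,393),(250,372),(255,428),(384,450),(511,255),(505,322)])
S=[(-115.3,44,65),(-115.3,-44,65),B+50*a]; qs=g([(183,335),(264,402),(362,170)])
W=[(-115.3,44,65),(-115.3,-44,65),(-80,60,22),(25,-113,60),(6.5,-113,60),B+50*a,B+4*a+[0,10,0]]
qw=np.r_[[(88,146),(100,234.7),(121,124)],c([(228,500),(167,510),(330,258),(333,154)])]
for name,wt in (("all",.5),("wrist",0)):
    r=least_squares(lambda p:np.r_[wt*(proj(kt,w(p,P))-q).ravel(),wt*(proj(ks,w(p,S))-qs).ravel(),(wproj(k,s,w(p,W))-qw).ravel()],p0,loss="soft_l1",x_scale=[10,10,.1])
    p=r.x; print(name,p.round(3),(wproj(k,s,w(p,W))-qw).round(1).tolist())
    if name=="all": np.save("p1.npy",p)
    print("top res",(proj(kt,w(p,P))-q).round(1).tolist(),"bore",w(p,B)[0].round(1),"seat",w(p,(0,-88,56))[0].round(1))
```

```text
all [ 4.97935e+02 -2.79281e+02 -1.34000e-01] [[-1.1, -0.5], [-0.2, -0.3], [-0.3, -0.8], [2.1, 0.2], [3.0, 1.1], [0.6, 2.4], [0.4, -0.2]]
top res [[-1.6, 3.4], [0.1, 4.0], [0.5, 2.0], [-1.4, 1.5], [0.2, -0.3], [0.2, -1.5], [-0.3, 0.5], [-1.0, 1.6]] bore [ 521.4 -282.4  129.4] seat [ 486.2 -366.5   56. ]
wrist [ 4.97681e+02 -2.79162e+02 -1.34000e-01] [[-1.3, -0.6], [-0.5, -0.4], [-0.6, -0.9], [1.8, 0.2], [2.8, 1.1], [0.2, 2.3], [0.2, -0.3]]
top res [[-1.6, 3.5], [0.0, 4.1], [0.4, 2.1], [-1.5, 1.6], [0.1, -0.2], [0.2, -1.4], [-0.3, 0.7], [-1.1, 1.7]] bore [ 521.2 -282.3  129.4] seat [ 485.9 -366.4   56. ]
```

Run:
```python
from h import *
from plant import robot
p=np.load("p1.npy"); M=targetR(p); aw=-M[:,1]; b=w(p,(23.7,0,129.4))[0]
goto(robot,b+11*aw,M)
```

```text
pos [ 474.7 -276.3  226. ] t 3.35 F [-0.8  0.5 -0.1] w 60.07773549815587
turn [ 0.0013 -0.0034  0.001 ] deg 0.2 shift tool-now mm [-0.2 96.4 -3.6] | tool-target [-0.1 96.4 -3.8]
```

```bash
python3 -m creep '[[[0,0.0192,-0.0007],[0,0,0],0.06],[[0,0.0192,-0.0007],[0,0,0],0.06],[[0,0.0192,-0.0007],[0,0,0],0.06],[[0,0.0192,-0.0007],[0,0,0],0.06],[[0,0.0192,-0.0007],[0,0,0],0.04],[[0,0,0],[0,0,0],0.04],[[0,0,0],[0,0,0],0.04],[[0,0,0],[0,0,0],0.04]]'
python3 - <<'E'
from h import *
from plant import robot
p=np.load("p1.npy"); M=targetR(p); aw=-M[:,1]; b=w(p,(23.7,0,129.4))[0]
goto(robot,b+11*aw,M)
im=robot.snapshot("wrist")[150:320,170:360,::-1]; A=cv2.resize(im,None,fx=4,fy=4,interpolation=2)
cv2.imwrite("pics/w2.png",A[:600])
E
```

```text
t: 4.02
position: [515.4, -283.7, 141.0]
tool_rot: [-0.795, 0.915, -1.525]
wrist_force: [0.3, 0.3, 0.6]
gripper_width: 40.1
pos [ 515.4 -283.7  141. ] t 4.0167 F [0.3 0.3 0.6] w 40.093159240090465
turn [-0.0008 -0.0061  0.0037] deg 0.4 shift tool-now mm [-2.   2.  -0.3] | tool-target [-2.   2.  -0.3]
```

View pics/w2.png

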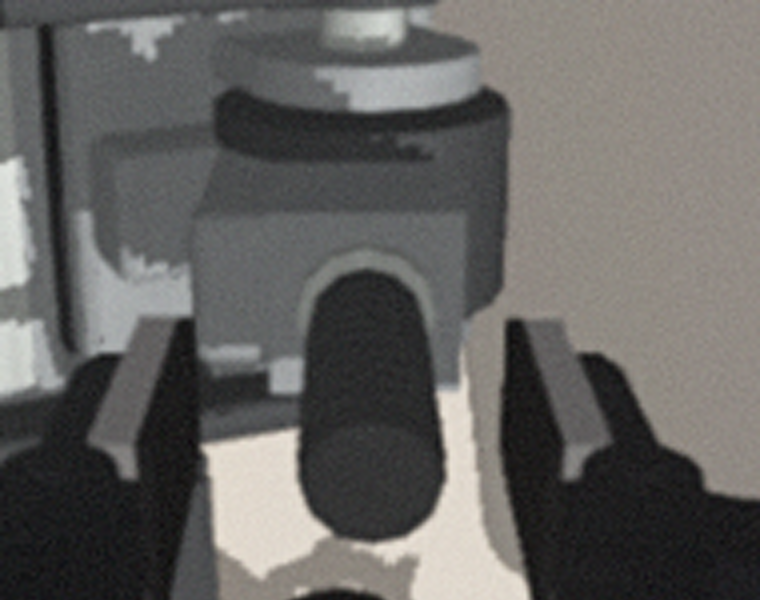

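```bash
cat >> h.py <<'E'
def tproj(k,P): return wproj(k,dict(position=np.zeros(3),tool_rot=np.zeros(3)),P)
E
python3 - <<'E'
from h import *
from plant import robot
k=robot.calibration("wrist")
c=lambda a:np.array(a,float)/4+[170,150]
q=c([(371,483),(366,250),(444,480),(299,480),(371,541)])
def P(v): x,y,z=v; return [(x,y,z),(x-10,y+46,z),(x,y,z+8),(x,y,z-8),(x+8,y,z)]
r=least_squares(lambda v:(tproj(k,P(v))-q).ravel(),[0,-39,0]); print(r.x,r.fun.round(1))
E
```

```text
[ -1.25963879 -31.37726175   1.62907681] [ 0.1 -0.5 -0.   0.2  0.2  0.1 -0.3  0.2 -0.   0.1]
```

The pin stands centred between the pads, its cap at (371, 483). By the fit it is 1.3 mm to tool -x, 1.6 mm to +z, and about 5 mm deeper could be gripped. I correct that and close.

```bash
python3 -m creep '[[[-0.0013,0.005,0.0016],[0,0,0],0.04],[[0,0,0],[0,0,0],0.04],[[0,0,0],[0,0,0],0.01],[[0,0,0],[0,0,0],0.01],[[0,0,0],[0,0,0],0.01],[[0,0,0],[0,0,0],0.01],[[0,0,0],[0,0,0],0.01],[[0,0,0],[0,0,0],0.01]]' 60
python3 - <<'E'
from plant import robot
s=robot.observe();print(s["position"].round(1) if hasattr(s["position"],"round") else s["position"],s["tool_rot"],s["wrist_force"],s["wrist_torque"])
E
```

```text
t: 4.73
position: [519.8, -282.3, 136.9]
tool_rot: [-0.795, 0.915, -1.523]
wrist_force: [-4.6, 0.4, 5.1]
gripper_width: 14.7
[ 519.8 -282.3  136.9] [-0.79543816  0.91476265 -1.52324323] [-4.59574896  0.37997045  5.05998054] [0.15404079 0.38906891 0.06368994]
```

```bash
python3 -m creep '[[[0,-0.004,0],[0,0,0],0.01],[[0,-0.006,0],[0,0,0],0.01],[[0,-0.008,0],[0,0,0],0.01],[[0,-0.01,0],[0,0,0],0.01],[[0,-0.01,0],[0,0,0],0.01],[[0,-0.01,0],[0,0,0],0.01],[[0,-0.012,0],[0,0,0],0.01],[[0,-0.012,0],[0,0,0],0.01],[[0,0,0],[0,0,0],0.01]]'
python3 - <<'E'
from h import *
from plant import robot
p=np.load("p1.npy"); M=targetR(p,0); print(robot.observe()["wrist_force"])
goto(robot,w(p,(0,-88,56+60+13))[0],M)
im=robot.snapshot("wrist")[150:350,170:360,::-1]; A=cv2.resize(im,None,fx=3,fy=3,interpolation=2)
cv2.imwrite("pics/w3.png",A[:600])
E
```

```text
t: 5.48
position: [486.3, -278.4, 202.9]
tool_rot: [-0.795, 0.911, -1.526]
wrist_force: [0.6, -1.2, 0.4]
gripper_width: 14.7
[ 0.63147258 -1.16687811  0.35870005]
pos [ 486.3 -278.4  202.9] t 5.4833 F [ 0.6 -1.2  0.4] w 14.662719060869135
turn [-0.492  -0.0059  0.004 ] deg 28.2 shift tool-now mm [ 87.1  71.1 -24.2] | tool-target [87.3 73.9 11.7]
```

View pics/w3.png

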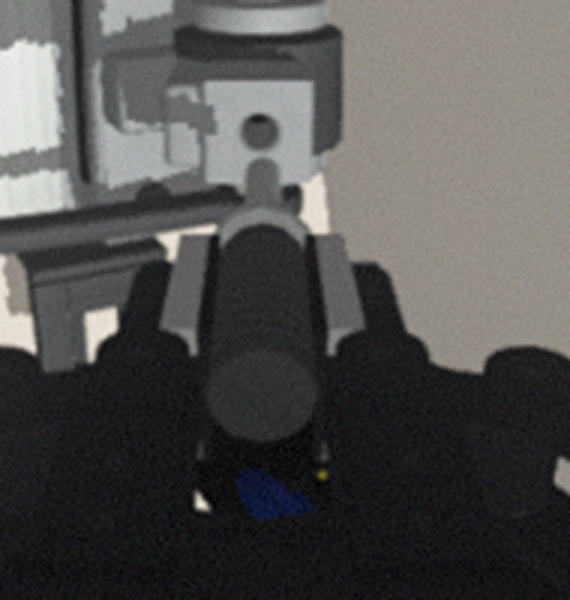

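The pin is out and held straight. Its cap is at (262, 395), its tip at (262, 163), and the empty bore at (260, 131).

Run:
```python
from h import *
from plant import robot
k=robot.calibration("wrist"); s=robot.observe()
c=lambda a:np.array(a,float)/3+[170,150]
q=c([(262,394),(264,208),(318,392),(206,392),(262,442),(262,158)])
def P(v): x,y,z=v; return [(x,y,z),(x-10,y+46,z),(x,y,z+8),(x,y,z-8),(x+8,y,z),(x-4,y+96,z)]
r=least_squares(lambda v:(tproj(k,P(v))-q).ravel(),[0,-39,0]); v=r.x; print(v,r.fun.round(1))
yc=v[1]+50
qb=c([(260,131)])
for d in (68,72,76): print(d,least_squares(lambda u:(tproj(k,[(u[0],yc+d,u[1])])-qb).ravel(),[0,0]).x)
p=np.load("p1.npy"); A=R.from_rotvec([-0.79543816,0.91476265,-1.52324323]).as_matrix()
col=np.array([519.8,-282.3,136.9])+A@[v[0],yc,0]; print("collar in bore from grasp",col,"p1 bore",w(p,(23.7,0,129.4)))
print("tilt of tool",A[:,1])
```

```text
[  0.80056185 -37.06413038  -0.72020552] [ 0.2 -0.1 -0.7  0.5  0.5  0.4 -0.2  0.5  0.2 -0.9 -0.1 -0.5]
68 [-3.09361646 -1.11094124]
72 [-1.9237383  -1.11367898]
76 [-0.75386015 -1.11641671]
collar in bore from grasp [ 525.70816801 -283.93723729  125.48112848] p1 bore [[ 521.42408137 -282.43572377  129.4       ]]
tilt of tool [ 0.46532337 -0.06527858 -0.88273035]
```

```bash
python3 -m creep '[[[0,-0.003,0],[-0.123,-0.001,0.001],0.01],[[0,-0.003,0],[-0.123,-0.001,0.001],0.01],[[0,-0.003,0],[-0.123,-0.001,0.001],0.01],[[0,-0.003,0],[-0.123,-0.001,0.001],0.01],[[0,0,0],[0,0,0],0.01]]'
python3 - <<'E'
from h import *
from plant import robot
kt=robot.calibration("top"); f=lambda a:np.array(a,float)*220/800+[160,110]
for n,q in dict(blueR=(560,235),rimL=(566,205),cupB=(605,258)).items(): print(n,ray(kt,f(q),150).round(),ray(kt,f(q),100).round())
yaw=-.137; b=np.array([523.6,-283.6,129.4]); t=b-w([0,0,yaw],(23.7,0,129.4))[0]; p=np.array([t[0],t[1],yaw]); np.save("p2.npy",p); print(p)
M=targetR(p,0); seat=w(p,(0,-88,56))[0]; print(seat)
goto(robot,seat+[0,0,80]-M@[.8,10.5,0],M)
E
```

```text
t: 5.95
position: [486.9, -278.1, 211.9]
tool_rot: [-1.142, 1.307, -1.305]
wrist_force: [1.3, -0.1, -0.2]
gripper_width: 14.8
blueR [ 506. -414.  150.] [ 516. -423.  100.]
rimL [ 525. -418.  150.] [ 536. -427.  100.]
cupB [ 491. -442.  150.] [ 500. -452.  100.]
[ 5.00122065e+02 -2.80363247e+02 -1.37000000e-01]
[ 488.1037428  -367.53870219   56.        ]
pos [ 486.9 -278.1  211.9] t 5.95 F [ 1.3 -0.1 -0.2] w 14.817805394233336
turn [ 0.      0.0046 -0.0018] deg 0.3 shift tool-now mm [87.8 65.2 13. ] | tool-target [87.6 65.4 13.4]
```

```bash
python3 -m creep '[[[0.0176,0.006,0.0027],[0,0.001,0],0.01],[[0.0176,0.006,0.0027],[0,0.001,0],0.01],[[0.0176,0.006,0.0027],[0,0.001,0],0.01],[[0.0176,0.006,0.0027],[0,0.001,0],0.01],[[0.0176,0.006,0.0027],[0,0.001,0],0.01],[[0,0,0],[0,0,0],0.01],[[0,0,0],[0,0,0],0.01]]'
python3 - <<'E'
from h import *
from plant import robot
p=np.load("p2.npy"); M=targetR(p,0); seat=w(p,(0,-88,56))[0]
goto(robot,seat+[0,0,80]-M@[.8,10.5,0],M)
a=robot.snapshot("wrist")[150:350,170:345,::-1]; b=robot.snapshot("scene")[150:350,220:400,::-1]
A=cv2.resize(a,(400,457),interpolation=2);B=cv2.resize(b,(400,444),interpolation=2)
cv2.imwrite("pics/w4.png",np.hstack([A[:444],B]))
E
```

```text
t: 6.53
position: [482.4, -366.4, 179.4]
tool_rot: [-1.136, 1.317, -1.308]
wrist_force: [-0.2, 0.5, -0.9]
gripper_width: 14.4
pos [ 482.4 -366.4  179.4] t 6.5333 F [-0.2  0.5 -0.9] w 14.393362091596755
turn [ 0.002  -0.0052 -0.0052] deg 0.4 shift tool-now mm [-0.3 32.9  5.8] | tool-target [-0.5 32.9  5.8]
```

View pics/w4.png

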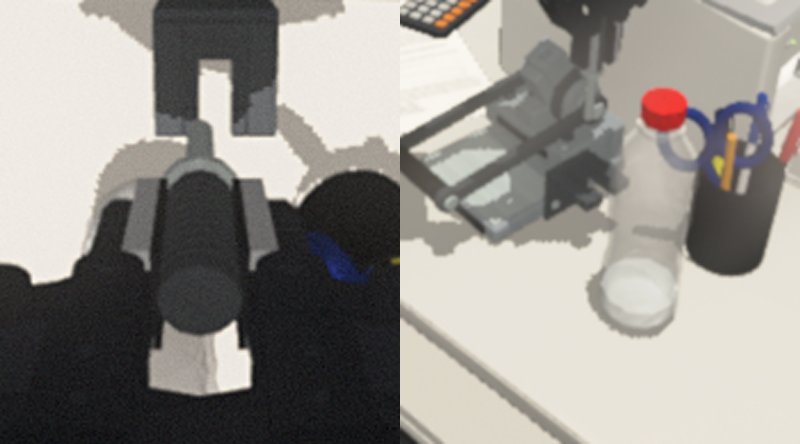

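The left half shows the slotted ledge below the pin: outer corners at (155, 135) and (278, 135), slot edges at 198 and 232, pin tip at about (200, 122). The right half shows the scissors' handles in the cup leaning over towards the bottle.

Run:
```python
from h import *
from plant import robot
k=robot.calibration("wrist"); s=robot.observe(); p2=np.load("p2.npy")
c=lambda a:np.array(a,float)/(400/175)+[170,150]
W=[(-25,-113,60),(25,-113,60),(-6.5,-113,60),(6.5,-113,60)]; qw=c([(155,135),(278,136),(198,134),(232,136)])
r=least_squares(lambda p:(wproj(k,s,w(p,W))-qw).ravel(),p2,x_scale=[10,10,.1]); p=r.x
print(p,r.fun.round(1)); print("p2 res",(wproj(k,s,w(p2,W))-qw).round(1).tolist())
print("seat img-fit",w(p,(0,-88,56)),"p2",w(p2,(0,-88,56)))
q=c([(199,300),(200,157),(241,298),(157,298),(199,334),(200,121)])
def P(v): x,y,z=v; return [(x,y,z),(x-10,y+46,z),(x,y,z+8),(x,y,z-8),(x+8,y,z),(x-4,y+96,z)]
r=least_squares(lambda v:(tproj(k,P(v))-q).ravel(),[0,-39,0]); v=r.x; print(v,r.fun.round(1))
for pp in (p,p2): print("seat rel pin in tool",toolR(s).T@(w(pp,(0,-88,56))[0]-s["position"])-[v[0],v[1]+50,v[2]])
```

```text
[ 5.03053811e+02 -2.77179971e+02 -1.53815650e-01] [-0.  -0.2 -0.7 -0.1  0.9  0.5 -0.1 -0.2]
p2 res [[-0.6, 3.8], [-1.4, 3.1], [0.3, 4.2], [-0.8, 3.2]]
seat img-fit [[ 489.57134533 -364.14101507   56.        ]] p2 [[ 488.1037428  -367.53870219   56.        ]]
[  1.00982227 -35.72132427  -1.08156778] [ 0.1 -0.5 -0.4  1.   0.6  0.2 -0.4  0.3  0.2 -0.3 -0.5 -0.7]
seat rel pin in tool [ -2.65399515 110.1455699    7.28857635]
seat rel pin in tool [  0.91571196 110.13015816   6.31129007]
```

```bash
python3 -m creep '[[[0.0003,0.005,0.0065],[0.002,-0.005,-0.005],0.01],[[0,0.015,0],[0,0,0],0.01],[[0,0.015,0],[0,0,0],0.01],[[0,0.015,0],[0,0,0],0.01],[[0,0,0],[0,0,0],0.01],[[0,0,0],[0,0,0],0.01],[[0,0,0],[0,0,0],0.01]]'
python3 - <<'E'
from h import *
from plant import robot
p=np.load("p2.npy"); M=targetR(p,0); seat=w(p,(0,-88,56))[0]
goto(robot,seat-M@[.8,10.5,0],M)
a=robot.snapshot("wrist")[150:300,170:345,::-1]
cv2.imwrite("pics/w5.png",cv2.resize(a,None,fx=4,fy=4,interpolation=2))
E
```

```text
t: 7.22
position: [491.4, -367.1, 131.7]
tool_rot: [-1.143, 1.304, -1.31]
wrist_force: [0.1, -0.1, -0.4]
gripper_width: 14.7
pos [ 491.4 -367.1  131.7] t 7.2167 F [ 0.1 -0.1 -0.4] w 14.651822883636793
turn [-0.0026  0.0033  0.0023] deg 0.3 shift tool-now mm [-0.  65.2 -3.4] | tool-target [ 0.1 65.2 -3.2]
```

View pics/w5.png

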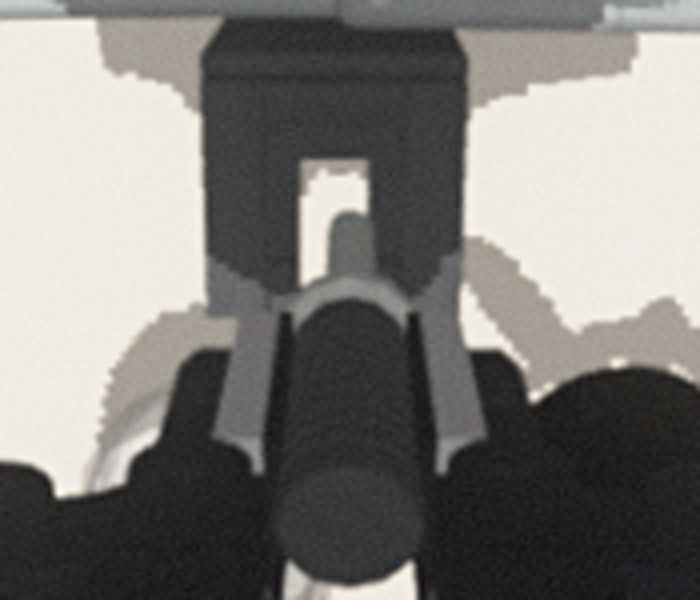

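Run:
```python
from h import *
from plant import robot
k=robot.calibration("wrist"); s=robot.observe(); A=toolR(s); print(s["position"])
c=lambda a:np.array(a,float)/4+[170,150]
def at(xy,y): return least_squares(lambda u:(tproj(k,[(u[0],y,u[1])])-c([xy])).ravel(),[0,0]).x
H=s["position"][2]
for yc in (8.5,11,13): t=at((351,212),yc+46); print("yc",yc,"tip centre x",t[0]+4,"z",t[1])
e=at((334,315),H-60); print("outer edge x",e[0],"=> seat x",e[0]-25,"z",e[1])
e=at((334,159),H-50); e2=at((334,159),H-56); print("slot end x at z50/56",e,e2)
```

```text
[ 491.6252167  -367.45175606  132.18277728]
yc 8.5 tip centre x -0.2712331861834114 z -0.5900197507124062
yc 11 tip centre x 0.5450614201220323 z -0.582422595191009
yc 13 tip centre x 1.1980971057862178 z -0.5763448706265372
outer edge x 22.75822960770921 => seat x -2.241770392290789 z -3.865631681446916
slot end x at z50/56 [-6.1784147 -3.8432916] [-7.84559243 -3.7725174 ]
```

Run:
```python
import cv2,numpy as np
a=cv2.imread("pics/w5.png")[10:330,190:490].astype(float)
b=np.clip((a-30)*5,0,255).astype(np.uint8); cv2.imwrite("pics/z5.png",cv2.resize(b,None,fx=1.8,fy=1.8))
```

```text
(no output)
```

View pics/z5.png

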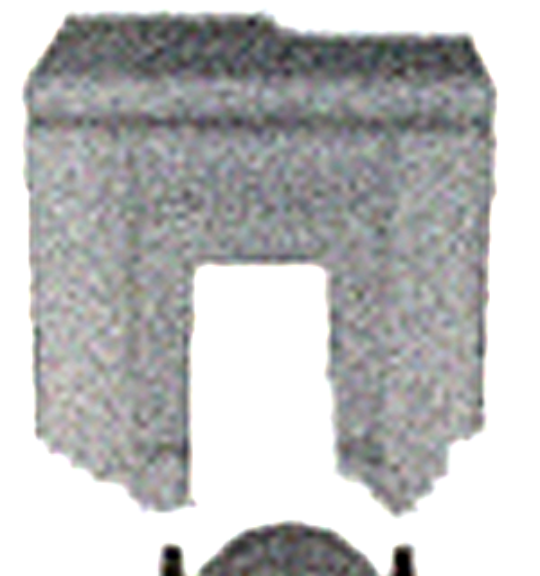

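The contrast view shows the slot end at y=265 and the recess's outer edge at about y=450, so the seat lies about 1 mm inward and 3 mm to tool -z from the pin. I correct and lower part-way.

```bash
python3 -m creep '[[[-0.001,0,-0.0031],[-0.0026,0.003,0.002],0.01],[[0,0,0],[0,0,0],0.01],[[0,0.008,0],[0,0,0],0.01],[[0,0.008,0],[0,0,0],0.01],[[0,0.008,0],[0,0,0],0.01],[[0,0.008,0],[0,0,0],0.01],[[0,0.008,0],[0,0,0],0.01],[[0,0,0],[0,0,0],0.01],[[0,0,0],[0,0,0],0.01]]'
python3 - <<'E'
from h import *
from plant import robot
p=np.load("p2.npy"); M=targetR(p,0); seat=w(p,(0,-88,56))[0]
goto(robot,seat-M@[.8,10.5,0],M)
a=robot.snapshot("wrist")[150:300,170:345,::-1]
cv2.imwrite("pics/w6.png",cv2.resize(a,None,fx=4,fy=4,interpolation=2))
E
```

```text
t: 8.02
position: [487.0, -365.2, 89.7]
tool_rot: [-1.142, 1.313, -1.307]
wrist_force: [0.0, -0.1, -0.3]
gripper_width: 14.4
pos [ 487.  -365.2   89.7] t 8.0167 F [ 0.  -0.1 -0.3] w 14.357519279316378
turn [ 0.0031 -0.0005 -0.0016] deg 0.2 shift tool-now mm [ 1.4 23.1  1.4] | tool-target [ 1.4 23.2  1.4]
```

View pics/w6.png

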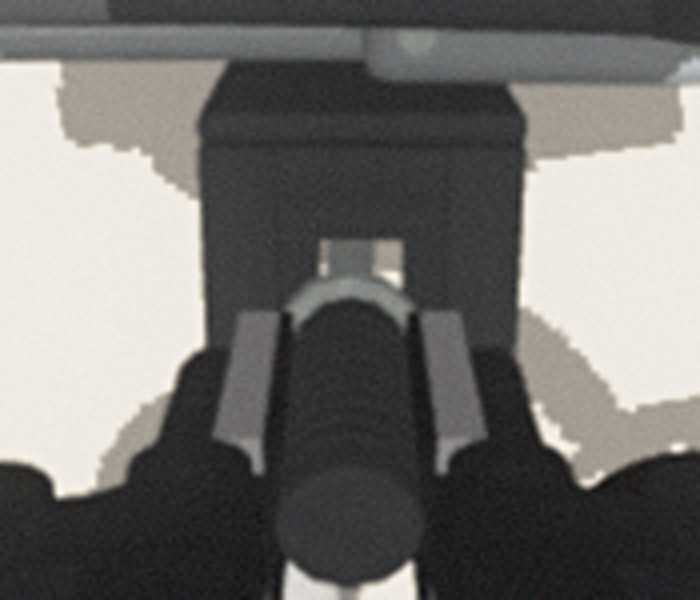

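Run:
```python
from h import *
from plant import robot
k=robot.calibration("wrist"); s=robot.observe()
c=lambda a:np.array(a,float)/4+[170,150]
def at(xy,y): return least_squares(lambda u:(tproj(k,[(u[0],y,u[1])])-c([xy])).ravel(),[0,0]).x
H=s["position"][2]
for yc in (8.5,10.5,13): t=at((350,275),yc-4); print("yc",yc,"collar centre",t[0]+10,t[1])
print("slot end",at((362,239),H-56),at((362,239),H-60)); print("ledge back line y=143",at((362,143),H-60), "z",at((350,250),yc+14))
```

```text
yc 8.5 collar centre -1.8016130296928488 -0.8724348793190421
yc 10.5 collar centre -1.0291737965647432 -0.8681440093459567
yc 13 collar centre -0.06362475515337351 -0.8627804218807393
slot end [-6.3549813   1.08685801] [-7.76233674  1.0354856 ]
ledge back line y=143 [-23.06969488   0.99529945] z [-7.18076808 -0.82332992]
```

The shank is in the slot, centred at 350 against the slot's 362, so it needs about 1.7 mm to +z. I shift and lower on.

```bash
python3 -m creep '[[[0.0009,0,0.0017],[0.003,-0.0005,-0.0016],0.01],[[0,0,0],[0,0,0],0.01],[[0,0.005,0],[0,0,0],0.01],[[0,0.005,0],[0,0,0],0.01],[[0,0.004,0],[0,0,0],0.01],[[0,0,0],[0,0,0],0.01],[[0,0,0],[0,0,0],0.01]]'
python3 - <<'E'
from h import *
from plant import robot
p=np.load("p2.npy"); M=targetR(p,0); seat=w(p,(0,-88,56))[0]
goto(robot,seat-M@[.8,10.5,0],M)
E
python3 -m creep '[[[0,0.002,0],[0,0,0],0.01],[[0,0.002,0],[0,0,0],0.01],[[0,0,0],[0,0,0],0.01]]'
```

```text
t: 8.65
position: [488.7, -366.4, 76.2]
tool_rot: [-1.141, 1.309, -1.31]
wrist_force: [-0.3, 1.0, -0.5]
gripper_width: 14.5
pos [ 488.7 -366.4   76.2] t 8.65 F [-0.3  1.  -0.5] w 14.528994068766314
turn [-0.0005  0.      0.0004] deg 0.0 shift tool-now mm [ 0.4  9.7 -0.5] | tool-target [ 0.4  9.7 -0.5]
t: 8.9
position: [489.0, -366.7, 72.5]
tool_rot: [-1.141, 1.308, -1.311]
wrist_force: [0.4, 1.1, -1.2]
gripper_width: 14.5
```

Run:
```python
from h import *
from plant import robot
s=robot.observe(); print(s["wrist_force"],s["position"])
a=robot.snapshot("wrist")[150:300,170:345,::-1]; b=robot.snapshot("scene")[130:280,230:405,::-1]
cv2.imwrite("pics/w7.png",np.hstack([cv2.resize(a,(400,343),interpolation=2),cv2.resize(b,(400,343),interpolation=2)]))
```

```text
[ 0.44889917  1.08335488 -1.16294175] [ 489.04892612 -366.68961358   72.50215643]
```

View pics/w7.png

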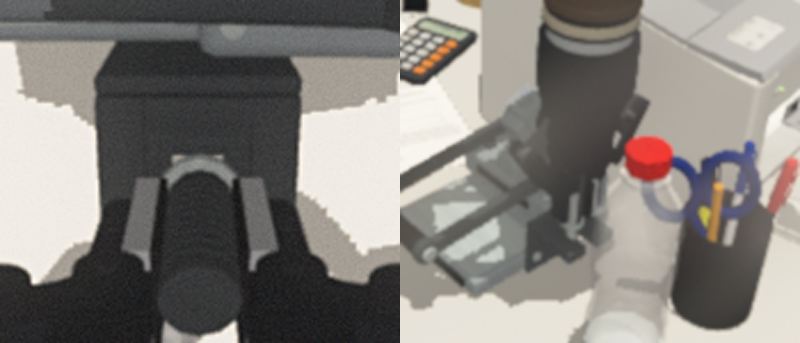

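The collar sits over the recess, centred on the ledge (198), and the cup and bottle are untouched. I go down in small steps, watching the force.

```bash
python3 -m creep '[[[0,0.001,0],[0,0,0],0.01],[[0,0.001,0],[0,0,0],0.01],[[0,0,0],[0,0,0],0.01]]';  python3 -m creep '[[[0,0.001,0],[0,0,0],0.01],[[0,0.001,0],[0,0,0],0.01],[[0,0,0],[0,0,0],0.01]]'; python3 -m creep '[[[0,0.0005,0],[0,0,0],0.01],[[0,0.0005,0],[0,0,0],0.01],[[0,0,0],[0,0,0],0.01]]'
```

```text
t: 9.25
position: [489.1, -366.8, 70.7]
tool_rot: [-1.141, 1.308, -1.311]
wrist_force: [0.2, 0.3, -1.3]
gripper_width: 14.7
t: 9.5
position: [489.1, -366.7, 68.6]
tool_rot: [-1.141, 1.308, -1.311]
wrist_force: [-0.7, -0.4, -1.1]
gripper_width: 14.1
t: 9.75
position: [489.2, -366.8, 67.8]
tool_rot: [-1.141, 1.308, -1.311]
wrist_force: [0.2, -0.1, -0.9]
gripper_width: 14.6
```

```bash
python3 -m creep '[[[0,0.0007,0],[0,0,0],0.01],[[0,0.0007,0],[0,0,0],0.01],[[0,0,0],[0,0,0],0.01]]';  python3 -m creep '[[[0,0.0005,0],[0,0,0],0.01],[[0,0.0005,0],[0,0,0],0.01],[[0,0,0],[0,0,0],0.01]]'; python3 -m creep '[[[0,0.0005,0],[0,0,0],0.01],[[0,0.0005,0],[0,0,0],0.01],[[0,0,0],[0,0,0],0.01]]'
```

```text
t: 10.0
position: [489.2, -366.8, 66.3]
tool_rot: [-1.141, 1.308, -1.311]
wrist_force: [-0.0, -0.7, -0.2]
gripper_width: 14.5
t: 10.25
position: [489.2, -366.8, 65.4]
tool_rot: [-1.141, 1.308, -1.311]
wrist_force: [-0.2, 0.7, -0.8]
gripper_width: 14.3
t: 10.5
position: [489.3, -366.9, 64.8]
tool_rot: [-1.141, 1.308, -1.311]
wrist_force: [-0.6, 0.5, 1.4]
gripper_width: 14.4
```

```bash
python3 -m creep '[[[0,0.0005,0],[0,0,0],0.01],[[0,0,0],[0,0,0],0.01]]';  python3 -m creep '[[[0,0.0005,0],[0,0,0],0.01],[[0,0,0],[0,0,0],0.01]]'
```

```text
t: 10.67
position: [489.4, -367.0, 64.8]
tool_rot: [-1.141, 1.307, -1.311]
wrist_force: [-0.8, 1.4, 4.2]
gripper_width: 14.7
t: 10.83
position: [489.3, -367.0, 64.8]
tool_rot: [-1.141, 1.308, -1.311]
wrist_force: [-1.8, 2.3, 7.7]
gripper_width: 14.9
```

Contact at TCP z = 64.8 matches the collar on the floor: 56 plus the 8.5 mm worked out from the bore. I open and rise.

```bash
python3 -m creep '[[[0,0,0],[0,0,0],0.02],[[0,0,0],[0,0,0],0.035],[[0,0,0],[0,0,0],0.035],[[0,0,0],[0,0,0],0.035],[[0,-0.01,0],[0,0,0],0.035],[[0,-0.02,0],[0,0,0],0.035],[[0,-0.03,0],[0,0,0],0.035],[[0,-0.03,0],[0,0,0],0.035],[[0,-0.03,0],[0,0,0],0.035],[[0,-0.03,0],[0,0,0],0.035],[[0,0,0],[0,0,0],0.035]]'
python3 - <<'E'
from h import *
from plant import robot
p=np.load("p2.npy"); s=robot.observe(); print(s["position"])
a=robot.snapshot("wrist"); b=robot.snapshot("scene")
k=robot.calibration("wrist"); P=w(p,[(0,-88,56),(0,-88,106)]); q=wproj(k,s,P); print(q); x,y=q[0].astype(int)
A=np.ascontiguousarray(a[:,:,::-1]); cv2.imwrite("pics/w8raw.png",A); cv2.imwrite("pics/s8raw.png",b[:,:,::-1])
B=b[110:260,230:405,::-1]
A=A[max(y-70,0):y+80,x-87:x+88]
cv2.imwrite("pics/w8.png",np.hstack([cv2.resize(A,(400,343),interpolation=2),cv2.resize(B,(400,343),interpolation=2)]))
E
```

```text
t: 11.75
position: [492.8, -369.9, 222.2]
tool_rot: [-1.139, 1.295, -1.323]
wrist_force: [2.1, -0.1, 0.7]
gripper_width: 35.4
[ 492.81652328 -369.87619472  222.24646927]
[[251.10180145 171.30132708]
 [250.84404639 183.33499458]]
```

View pics/w8.png

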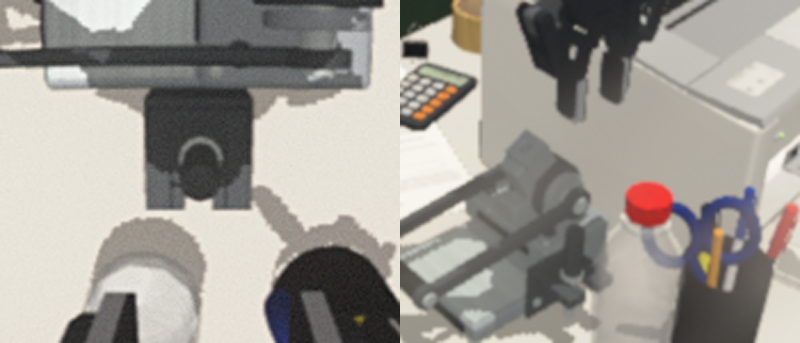

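All 12 pictures are used. This last one shows the pin upright in the recess, cap at (200, 185), with bottle, cup and scissors where they were. From here I check by numbers. Next is the lever.

```bash
cat >> h.py <<'E'
def bar(p,q):  # bar centre at lever angle q
    a0=np.arcsin(-15/166); return w(p,(50-166*np.cos(a0+q),0,80+166*np.sin(a0+q)))[0]
def graspT(p,q,tilt): M=targetR(p,tilt); return bar(p,q)+M[:,1]*18.7, M
E
python3 - <<'E'
from h import *
from plant import robot
p=np.load("p2.npy"); tcp,M=graspT(p,0,.61); print("bar",bar(p,0),"tcp",tcp)
pre=tcp-100*M[:,1]; print("pre",pre); M0=toolR(robot.observe())
goto(robot,pre+[0,0,60],M)
k=robot.calibration("scene")
for t in ("lever_grip","pin"):
    r=robot.outline_of("scene",t)
    for d in r[:2]: print(t,d["conf"],np.array(d["xy"]).round(1))
print("pred",proj(k,[bar(p,0),*w(p,[(0,-88,81),(0,-88,58)])]).round(1))
for n,P in dict(b=(443,-460,106),g=(422,-164,47)).items(): print(n,proj(k,P))
for t in ("water_bottle","pen_cup","glue_stick"): print(t,[(d["conf"],np.array(d["xy"]).round(1)) for d in robot.search_frame("top",t)] if 0 else "")
E
```

```text
bar [ 385.88170227 -264.61365944   65.        ] tcp [ 396.49394832 -266.0767019    49.67258207]
pre [ 339.74396945 -258.25294541  131.63738385]
pos [ 490.1 -367.6  216.3] t 11.85 F [-0.7 -0.1 -0.2] w 35.23640893776017
turn [0.604  0.0012 0.0038] deg 34.6 shift tool-now mm [ -87.9   23.3 -164. ] | tool-target [ -87.8  -73.7 -148.5]
lever_grip 0.69 [250.  199.9]
pin 0.7 [302.5 221.1]
pred [[228.  229.1]
 [305.6 221.2]
 [304.8 230.5]]
b [[333.47681751 247.38721065]]
g [[207.58714201 205.22608599]]
water_bottle 
pen_cup 
glue_stick
```

```bash
python3 -m creep '[[[-0.0126,0,-0.0234],[0,0,0],0.04],[[-0.0126,0.001,-0.0234],[0,0,0],0.04],[[-0.0126,0.002,-0.0234],[0,0,0],0.04],[[-0.0126,0.004,-0.0234],[0,0,0],0.04],[[-0.0126,0.005,-0.0234],[0,0,0],0.04],[[-0.0126,0.005,-0.0234],[0,0,0],0.04],[[-0.0126,0.006,-0.0234],[0,0,0],0.04],[[0,0,0],[0.121,0,0.001],0.04],[[0,0,0],[0.121,0,0.001],0.04],[[0,0,0],[0.121,0,0.001],0.04],[[0,0,0],[0.121,0,0.001],0.04],[[0,0,0],[0.12,0,0],0.04],[[0,0,0],[0,0,0],0.04]]'
python3 - <<'E'
from h import *
from plant import robot
p=np.load("p2.npy"); tcp,M=graspT(p,0,.61); goto(robot,tcp-60*M[:,1],M); print(robot.observe()["joint_pos"])
E
```

```text
t: 13.03
position: [335.5, -252.2, 185.0]
tool_rot: [-0.735, 0.867, -1.536]
wrist_force: [-0.5, 1.6, -0.6]
gripper_width: 40.0
pos [ 335.5 -252.2  185. ] t 13.0333 F [-0.5  1.6 -0.6] w 40.00436387422632
turn [ 0.0532 -0.0082 -0.0131] deg 3.2 shift tool-now mm [  6.8  87.8 -21.7] | tool-target [  5.4  86.6 -26.4]
[-1.09633982 -0.277989    2.43916065  0.68196136  0.77349053 -1.40387902]
```

```bash
python3 -m creep '[[[0.0014,0.0176,-0.0044],[0.018,-0.003,-0.004],0.04],[[0.0014,0.0176,-0.0044],[0.018,-0.003,-0.004],0.04],[[0.0014,0.0176,-0.0044],[0.017,-0.002,-0.004],0.04],[[0.0014,0.0176,-0.0044],[0,0,0],0.04],[[0.0014,0.0176,-0.0044],[0,0,0],0.04],[[0,0,0],[0,0,0],0.04],[[0,0,0],[0,0,0],0.04]]'
python3 - <<'E'
from h import *
from plant import robot
p=np.load("p2.npy"); tcp,M=graspT(p,0,.61); s=robot.observe(); goto(robot,tcp,M); print(s["joint_pos"])
k=robot.calibration("wrist"); im=robot.snapshot("wrist"); cv2.imwrite("pics/w9.png",im[:,:,::-1])
# bar in image: dark band between two arms; predict and compare
q=wproj(k,s,w(p,[(-115.3,30,65),(-115.3,-30,65),(-115.3,0,65)])); print("pred",q.round(1))
for d in robot.outline_of("wrist","lever_grip")[:1]:
    m=d["mask"]; print(d["conf"],d["xy"],m.sum())
g=cv2.cvtColor(im,cv2.COLOR_RGB2GRAY)
for c in np.linspace(0.1,.9,4):
    x,y=q[0]+(q[1]-q[0])*c; y=int(y); x=int(x); print((x,y),g[y,x-30:x+31:2].tolist())
E
```

```text
t: 13.62
position: [368.7, -265.2, 102.7]
tool_rot: [-0.713, 0.81, -1.556]
wrist_force: [0.7, -0.1, -0.5]
gripper_width: 40.1
pos [ 368.7 -265.2  102.7] t 13.6167 F [ 0.7 -0.1 -0.5] w 40.110482236445804
turn [ 0.0003  0.0058 -0.0019] deg 0.4 shift tool-now mm [-2.8 59.3 -7.7] | tool-target [-2.9 59.3 -7.7]
[-1.04921163  0.00381403  2.46128075  1.08244365  0.53995007 -1.83704823]
pred [[246.3 166.2]
 [246.8 251.8]
 [246.5 211.2]]
0.94 [262.9, 194.6] 8261
(246, 174) [222, 221, 224, 222, 220, 227, 224, 225, 146, 27, 41, 39, 40, 39, 43, 39, 46, 42, 44, 45, 51, 40, 54, 189, 198, 194, 203, 196, 195, 206, 203]
(246, 197) [172, 223, 220, 225, 220, 220, 220, 226, 176, 25, 37, 35, 42, 34, 42, 38, 36, 37, 39, 35, 37, 28, 70, 201, 196, 198, 198, 195, 197, 206, 205]
(246, 220) [135, 144, 138, 140, 137, 139, 139, 142, 127, 46, 33, 34, 38, 43, 30, 35, 37, 34, 37, 37, 42, 33, 79, 123, 116, 115, 116, 117, 124, 125, 121]
(246, 243) [38, 51, 217, 224, 224, 220, 220, 221, 223, 101, 32, 42, 39, 39, 38, 42, 35, 42, 42, 40, 44, 38, 152, 188, 169, 170, 163, 171, 189, 203, 218]
```

The bar's dark band (columns 233–260) is centred exactly on the predicted 246.5. I approach and grip.

```bash
python3 -m creep '[[[-0.0029,0,-0.0077],[0,0.005,-0.002],0.04],[[0,0.012,0],[0,0,0],0.04],[[0,0.012,0],[0,0,0],0.04],[[0,0.012,0],[0,0,0],0.04],[[0,0.012,0],[0,0,0],0.04],[[0,0.011,0],[0,0,0],0.04],[[0,0,0],[0,0,0],0.04],[[0,0,0],[0,0,0],0.04]]'
python3 - <<'E'
from h import *
from plant import robot
p=np.load("p2.npy"); tcp,M=graspT(p,0,.61); s=robot.observe(); goto(robot,tcp,M); print(s["joint_pos"])
E
```

```text
t: 14.38
position: [396.9, -268.2, 52.4]
tool_rot: [-0.71, 0.807, -1.565]
wrist_force: [-0.5, -0.4, 0.7]
gripper_width: 39.7
pos [ 396.9 -268.2   52.4] t 14.3833 F [-0.5 -0.4  0.7] w 39.693074777769745
turn [-0.0042  0.0029  0.0049] deg 0.4 shift tool-now mm [-2.1  1.8 -2.1] | tool-target [-2.1  1.8 -2.1]
[-0.97621321  0.19323119  2.43076354  1.41550928  0.44531289 -2.1388352 ]
```

```bash
python3 -m creep '[[[-0.002,0.002,-0.002],[0,0,0],0.04],[[0,0,0],[0,0,0],0.04],[[0,0,0],[0,0,0],0.01],[[0,0,0],[0,0,0],0.01],[[0,0,0],[0,0,0],0.01],[[0,0,0],[0,0,0],0.01],[[0,0,0],[0,0,0],0.01],[[0,0,0],[0,0,0],0.01]]' 50
python3 - <<'E'
from h import *
from plant import robot
p=np.load("p2.npy"); s=robot.observe(); A=toolR(s); t0,M=graspT(p,0,.61); goto(robot,t0,M)
prev=t0
for q in np.arange(.15,1.06,.15):
    t,_=graspT(p,q,.61); print(round(q,2),t.round(1),"tool shift",(M.T@(t-prev)).round(1)); prev=t
E
```

```text
t: 15.05
position: [397.3, -266.2, 50.2]
tool_rot: [-0.708, 0.805, -1.566]
wrist_force: [-2.4, 2.1, 8.7]
gripper_width: 16.3
pos [ 397.3 -266.2   50.2] t 15.05 F [-2.4  2.1  8.7] w 16.27466247985643
turn [-0.0068  0.0023  0.0043] deg 0.5 shift tool-now mm [ 0.  -0.  -0.9] | tool-target [ 0.  -0.  -0.9]
0.15 [ 396.1 -266.    74.5] tool shift [ -0.  -20.6  13.9]
0.3 [ 399.4 -266.5   99.2] tool shift [  0.  -18.3  16.9]
0.45 [ 406.3 -267.4  123.1] tool shift [ -0.  -15.6  19.4]
0.6 [ 416.7 -268.9  145.6] tool shift [ -0.  -12.5  21.5]
0.75 [ 430.3 -270.7  166.4] tool shift [ 0.  -9.1 23.1]
0.9 [ 446.8 -273.   184.8] tool shift [-0.  -5.6 24.2]
1.05 [ 465.9 -275.6  200.6] tool shift [ 0.  -1.9 24.8]
```

The grip holds. In the last parked-pin view the collar centre was about 24 mm from the ledge's outer edge (25 expected) and centred sideways, so step 1 stands. I lift along the arc in two parts.

```bash
python3 -m creep '[[[0,-0.007,0.0043],[0,0,0],0.01],[[0,-0.007,0.0046],[0,0,0],0.01],[[0,-0.0067,0.005],[0,0,0],0.01],[[0,-0.0063,0.0053],[0,0,0],0.01],[[0,-0.0061,0.0056],[0,0,0],0.01],[[0,-0.0059,0.006],[0,0,0],0.01],[[0,0,0],[0,0,0],0.01]]'
cat > st.py <<'E'
from h import *
from plant import robot
import sys
p=np.load("p2.npy"); s=robot.observe(); A=toolR(s); b=s["position"]-A[:,1]*18.7
c,sn=np.cos(p[2]),np.sin(p[2]); dx=c*(b[0]-p[0])+sn*(b[1]-p[1]); ang=np.arctan2(b[2]-80,50-dx)+np.arcsin(15/166)
print("lever est",ang.round(3),"radius",np.hypot(b[2]-80,50-dx).round(1),"j",s["joint_pos"])
q=float(sys.argv[1]); t,M=graspT(p,q,.61); goto(robot,t,M)
E
python3 st.py 0.3
```

```text
t: 15.63
position: [398.2, -266.3, 98.5]
tool_rot: [-0.714, 0.807, -1.566]
wrist_force: [-3.7, -0.8, -0.8]
gripper_width: 16.5
lever est 0.294 radius 167.1 j [-0.96686102  0.05271789  2.42564291  1.13695121  0.48045633 -1.82103746]
pos [ 398.2 -266.3   98.5] t 15.6333 F [-3.7 -0.8 -0.8] w 16.527225983301236
turn [-0.0021  0.0039  0.0068] deg 0.5 shift tool-now mm [0.  0.1 1.4] | tool-target [0.  0.1 1.4]
```

The lever follows (0.29 rad) with low force, so I go on to about 0.9.

```bash
python3 -m creep '[[[0,-0.0053,0.0067],[0,0,0],0.01],[[0,-0.0052,0.0065],[0,0,0],0.01],[[0,-0.005,0.0067],[0,0,0],0.01],[[0,-0.0045,0.007],[0,0,0],0.01],[[0,-0.0042,0.0072],[0,0,0],0.01],[[0,-0.0038,0.0073],[0,0,0],0.01],[[0,-0.0035,0.0075],[0,0,0],0.01],[[0,-0.003,0.0077],[0,0,0],0.01],[[0,-0.0026,0.0078],[0,0,0],0.01],[[0,-0.0023,0.008],[0,0,0],0.01],[[0,-0.0019,0.0081],[0,0,0],0.01],[[0,-0.0014,0.0081],[0,0,0],0.01],[[0,0,0],[0,0,0],0.01]]'; python3 st.py 1.05
```

```text
t: 16.72
position: [445.2, -272.8, 184.4]
tool_rot: [-0.713, 0.808, -1.566]
wrist_force: [-15.9, -0.0, 10.9]
gripper_width: 16.4
lever est 0.891 radius 166.8 j [-0.86896126 -0.07351409  2.30235472  0.78003591  0.56986122 -1.33031896]
pos [ 445.2 -272.8  184.4] t 16.7167 F [-15.9  -0.   10.9] w 16.41899702364756
turn [-0.0022  0.0033  0.0062] deg 0.4 shift tool-now mm [ 0.1 -1.3 26.4] | tool-target [ 0.  -1.4 26.4]
```

```bash
python3 -m creep '[[[0,-0.002,0.006],[0,0,0],0.01],[[0,-0.001,0.008],[0,0,0],0.01],[[0,-0.0005,0.007],[0,0,0],0.01],[[0,0,0.004],[0,0,0],0.01],[[0,0,0],[0,0,0],0.01],[[0,0,0],[0,0,0],0.01]]'; python3 st.py 1.05
```

```text
t: 17.22
position: [463.4, -275.2, 200.3]
tool_rot: [-0.713, 0.809, -1.566]
wrist_force: [-5.2, -4.0, 0.1]
gripper_width: 16.4
lever est 1.037 radius 167.2 j [-0.8354868  -0.06981945  2.25879401  0.72587106  0.58074926 -1.2416686 ]
pos [ 463.4 -275.2  200.3] t 17.2167 F [-5.2 -4.   0.1] w 16.365943476755447
turn [-0.0012  0.0023  0.0063] deg 0.4 shift tool-now mm [0.1 1.2 2.2] | tool-target [0.1 1.2 2.2]
```

Now about 1.037. I press on gently to feel the stop.

```bash
python3 -m creep '[[[0,0,0.0015],[0,0,0],0.01],[[0,0,0.0015],[0,0,0],0.01],[[0,0,0],[0,0,0],0.01]]'; python3 st.py 1.05;  python3 -m creep '[[[0,0,0.0015],[0,0,0],0.01],[[0,0,0],[0,0,0],0.01],[[0,0,0],[0,0,0],0.01]]'; python3 st.py 1.05
```

```text
t: 17.47
position: [465.2, -275.4, 201.6]
tool_rot: [-0.714, 0.81, -1.565]
wrist_force: [-9.4, -4.2, 0.6]
gripper_width: 16.1
lever est 1.05 radius 167.2 j [-0.83181814 -0.06858917  2.25399368  0.71870047  0.58194443 -1.23190678]
pos [ 465.2 -275.4  201.6] t 17.4667 F [-9.4 -4.2  0.6] w 16.11451297401842
turn [0.0002 0.0028 0.0062] deg 0.4 shift tool-now mm [0.1 1.2 0.1] | tool-target [0.1 1.2 0.1]
t: 17.72
position: [465.7, -275.5, 201.9]
tool_rot: [-0.715, 0.811, -1.565]
wrist_force: [-11.6, -2.7, 2.9]
gripper_width: 16.0
lever est 1.054 radius 167.2 j [-0.83034375 -0.0680455   2.25209598  0.7147539   0.58258843 -1.22724511]
pos [ 465.7 -275.5  201.9] t 17.7167 F [-11.6  -2.7   2.9] w 15.993184180947882
turn [0.0014 0.0032 0.0062] deg 0.4 shift tool-now mm [ 0.1  1.2 -0.6] | tool-target [ 0.1  1.2 -0.6]
```

It's at the stop. I release and back out along the tool axis.

```bash
python3 -m creep '[[[0,0,0],[0,0,0],0.03],[[0,0,0],[0,0,0],0.045],[[0,0,0],[0,0,0],0.045],[[0,0,0],[0,0,0],0.045],[[0,-0.01,0],[0,0,0],0.045],[[0,-0.02,0],[0,0,0],0.045],[[0,-0.025,0],[0,0,0],0.045],[[0,-0.025,0],[0,0,0],0.045],[[0,-0.025,0],[0,0,0],0.045],[[0,0,0],[0,0,0],0.045],[[0,0,0],[0,0,0],0.045]]'
python3 - <<'E'
from h import *
from plant import robot
p=np.load("p2.npy"); s=robot.observe(); k=robot.calibration("wrist"); im=robot.snapshot("wrist")
g=cv2.cvtColor(im,cv2.COLOR_RGB2GRAY); cv2.imwrite("pics/w10.png",im[:,:,::-1])
print(s["position"],s["wrist_force"],s["t"])
for ang in (.9,.95,1.0,1.05):
    b=bar(p,ang); print(ang,wproj(k,s,b).round(1))
x,y=wproj(k,s,bar(p,1.05))[0].astype(int)
for dy in (-25,0,12): print(y+dy,list(zip(range(x-36,x+37,3),g[y+dy,x-36:x+37:3].tolist())))
ks,kt=robot.calibration("scene"),robot.calibration("top"); old=dict(water_bottle=(332,204),glue_stick=(204,215),pen_cup=None)
robot.snapshot("scene"); robot.snapshot("top")
print("scene pred bar",proj(ks,bar(p,1.05)).round(),"pin",proj(ks,w(p,(0,-88,80))).round())
for t in ("lever_grip","pin","water_bottle","pen_cup","glue_stick"):
    for c in ("scene","top"): print(t,c,[(round(d["conf"],2),np.round(d["xy"]).tolist()) for d in robot.search_frame(c,t)[:2]])
E
```

```text
t: 18.63
position: [409.0, -267.1, 291.9]
tool_rot: [-0.711, 0.804, -1.568]
wrist_force: [0.3, 0.1, 0.1]
gripper_width: 44.9
[ 408.98290156 -267.12490234  291.88264178] [0.32794701 0.10841351 0.07237983] 18.6333
0.9 [[220.9 193.7]]
0.95 [[230.7 194.1]]
1.0 [[240.8 194.4]]
1.05 [[250.9 194.4]]
169 [(214, 154), (217, 174), (220, 150), (223, 146), (226, 139), (229, 142), (232, 123), (235, 67), (238, 154), (241, 25), (244, 37), (247, 39), (250, 41), (253, 38), (256, 40), (259, 36), (262, 131), (265, 178), (268, 176), (271, 74), (274, 147), (277, 150), (280, 151), (283, 152), (286, 153)]
194 [(214, 138), (217, 165), (220, 202), (223, 173), (226, 170), (229, 169), (232, 162), (235, 159), (238, 177), (241, 29), (244, 34), (247, 35), (250, 33), (253, 41), (256, 39), (259, 37), (262, 175), (265, 151), (268, 150), (271, 148), (274, 151), (277, 146), (280, 149), (283, 151), (286, 147)]
206 [(214, 65), (217, 75), (220, 81), (223, 79), (226, 86), (229, 108), (232, 224), (235, 217), (238, 219), (241, 53), (244, 28), (247, 41), (250, 38), (253, 35), (256, 39), (259, 38), (262, 187), (265, 189), (268, 145), (271, 149), (274, 149), (277, 148), (280, 150), (283, 150), (286, 144)]
scene pred bar [[257. 148.]] pin [[306. 222.]]
lever_grip scene [(0.79, [271.0, 167.0])]
lever_grip top [(0.95, [257.0, 189.0]), (0.37, [260.0, 182.0])]
pin scene [(0.79, [304.0, 222.0]), (0.69, [372.0, 232.0])]
pin top [(0.65, [291.0, 188.0])]
water_bottle scene [(0.97, [330.0, 248.0])]
water_bottle top [(0.56, [331.0, 205.0])]
pen_cup scene [(0.96, [371.0, 230.0])]
pen_cup top [(0.6, [332.0, 164.0])]
glue_stick scene [(0.94, [208.0, 202.0]), (0.17, [275.0, 213.0])]
glue_stick top []
```

The lever reads 1.05 (bar band at 240–261, predicted 251), and nothing else has shifted. I hand in.

```bash
python3 -c "
from plant import robot
print(robot.hand_in())"
```

```text
the job is handed in; nothing more can be done
None
```

I drew the pin out of its slanting bore, parked it upright in the notched rest, and raised the lever to its stop. I then released it, backed the gripper clear and handed in at about 19 s of the 45 s; no verdict was reported.

- **Lever:** in the wrist picture after release, the bar was at column 250.5, against 251 predicted for 1.05 rad. The gripper's position while it still held the bar gave 1.05 as well.
- **Pin:** the collar met the floor of its recess at the height worked out from the bore, within 0.3 mm. In the last picture I viewed it was upright, centred sideways and about 1 mm off lengthwise. After the lift I checked it only by detection: within 2 pixels of its predicted place in the scene view, and near it in the top view.
- **Bottle, pen cup and glue stick:** the bottle and glue stick were detected where they stood at the start. The cup was seen to be untouched up to the parking. It was still detected at the end, but there was no clean starting detection of it to compare with.
- **Robot:** wrist force was near zero after backing out, so it touches nothing.

**Checks that disagreed:**
- The wrist camera judged distances along the tool 2 to 4 mm differently from the known heights. I corrected for this using the bore and the slot.
- The scene detector's handle position was about 20 pixels off its prediction, both before and after the lift. I took it to be marking the middle of the whole lever.
- The top view missed the glue stick at the end; the scene view found it.

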